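# Roll the side of an off-centre cake on a coasting turntable

### The arm

A 6-joint arm with a two-finger parallel gripper is mounted at the origin on the work surface. World frame = base frame: x ahead of the robot, y to its left, z up, the work surface at z = 0. Lengths are in mm, angles in rad, forces in N, time in s.
With the tool pointing down it reaches from about 325 to 775 mm from the base axis. Payload 5.5 kg.
Tool frame: the origin (TCP) lies midway between the tips of the shut fingers; the grasp point (between the pads) lies 19 mm behind it (ctrl.grasp_offset is the distance from the TCP to the grasp point, in mm); z points along the fingers, y is the line along which they close (so a half turn about z gives the same grasp; the last joint's range is limited). The gripper opens to 85 mm and grips with 20 to 120 N. Pads are 22 mm wide; open, the fingers measure 114 mm over their backs; the gripper's body (76 mm by 85 mm) begins 54 mm behind the grasp point. The pads swing forward as they close: fully open they stand 13 mm farther back than shut.
Start: joints at [-1.314, 0.091, 1.231, -0, 1.82, -0.057], TCP at [185.205, -570.715, 196.075] pointing down, gripper open.
Joint ranges: [-2.87, 2.87], [-0.86, 2.18], [0.17, 2.46], [-1.51, 4.65], [0.06, 2.69], [-2.65, 2.65]. Speed limits (rad/s): [2.57, 2.57, 3.01, 3.14, 3.14, 3.14].

### API

Orientations are given as a 3x3 rotation matrix whose columns are the frame's x, y, z axes.
In Python, from plant import ctrl gives the robot as it stands.
- The arm moves only by the tool servo_tool, never from a script. Its argument "motion" is one flat list of numbers, 7 for each row, row after row: the shift along the tool's x, y, z in m, then the turn, a rotation vector about the tool's x, y, z in rad, then the opening, from 0 (shut) to 1 (fully open). A call has 1 to 8 rows; each row shifts and turns the commanded pose from where the row before left it, along the tool's axes as they then stand; what a row does not reach is not made up. A row lasts 1/12 s, in which the tool goes at most 41.7 mm and 7.16 degrees, less where a joint would pass 70% of its speed; a pose out of reach is approached as far as the arm can. A call is refused whole if a number of a shift passes 0.0417 or a number of a turn 0.125, either way. A call with a gripper value outside its range is refused whole. The fingers move at their own pace and stop on an object; "squeeze" is the grip in N (left out, the last holds). Time passes only in rows, so rows that do not move let the fingers close. It gives the time, the measured TCP pose, the force, the opening and the grip force at its end, in the units of the state.
- ctrl.observe(): the state, without advancing time (a new reading comes with each control period).
- ctrl.snapshot(name): name is "scene" or "top" or "wrist"; returns a dict with "pixels" (420x560x3 uint8, red, green, blue), "fov_y" (degrees; the focal length in pixels is half the picture's height over the tangent of half this angle, whatever the lens; pixels are square), "cx", "cy" (the principal point, pixels), "dist" ([k1, k2, p1, p2, k3] as OpenCV has them; the pictures are not rectified), "R" (3x3) and "t" (3): a world point X has camera coordinates R X + t; the wrist camera has in their place "hand_eye" (4x4, takes a point from camera to tool coordinates, whose origin is the TCP and whose axes are the flange's). Camera axes: x right, y down, z forward; pixel columns grow to the right and rows downward; lengths in mm; the calibration is good to about 2 mm. A picture is of the moment at which its call begins: read the wrist's pose just before it. There is no depth.
- ctrl.job_done(): hands the job in; it is judged then, once.
The state is a dict: "clock": time; "qpos": joint angles; "joint_velocities": joint speeds; "joint_efforts": joint torques, N m; "position": TCP position; "tcp_rot": TCP orientation; "contact_force": force on the tool from outside, world axes, zero at the start; "moment": the same for the moment, N m; "finger_gap": opening from 0.0 (shut) to 1.0 (fully open); "grasp_force": force on a finger pad.
Only numpy, scipy, OpenCV 4.12 (cv2) and the standard library are available. Lean on these libraries where they do the work, as an engineer would, in place of code of your own. Each camera call takes 0.05 s, during which the arm holds its last target. There are 200 camera calls.

### The job

Pick up the upright rolling tool and with it push the peg of the heavy cake turntable so that the table turns anticlockwise (seen from above) at about 1.3 rad/s, then take the tool off the peg and let the table coast. While it coasts, hold the tool's free wheel against the side of the off-centre cake with a light, steady push of about 3 N (between 1 and 6 N, without a break) for at least six seconds, before the table has slowed below 0.4 rad/s. Then back the wheel off, and finish while still holding the tool upright, clear of cake and turntable; do not jab the cake, touch it with the gripper, or disturb the other things.

Things in the scene. Friction and masses are not known exactly. Their poses are not given: they have to be found in the camera images.
- roller: Hand rolling tool, loose, 0.15 kg, upright on its wheel. Origin: centre of the wheel's underside; z up along the handle. Foot: white wheel, 50 mm diameter, 16 mm high, free about the tool's z. Steel shank 12 mm thick up to 62 mm. Pale wooden square handle 22 x 22 mm, faces along the tool's x and y, 62 to 138 mm above the origin; grip it squarely at about 97 mm with 40 N.
- wheel_center (a point): Centre of the tool's wheel, 8 mm above the tool's origin (wheel radius 25 mm).
- stand: Pink pedestal of the cake turntable, fixed to the table; its origin is on the turning axis, at the level of the worktop. The turning plate on it is 350 mm in diameter, from 85 to 115 mm above the worktop.
- turntable (a joint): Angle of the plate (rad, unlimited), grows anticlockwise from above; at 0 the peg lies along the stand's own +x from the axis. Plate and cake: nominal inertia 0.19 kg m2 about the axis, hidden value within a quarter; light bearings, it coasts for some 20 s. A steady push on the off-centre cake speeds it up and slows it down in each turn.
- peg (a point): Top centre of the upright steel peg near the plate's rim: 16 mm diameter, 35 mm tall, from 115 to 150 mm above the worktop, 165 mm from the turning axis, turns with the plate.
- cake: Rigid round practice cake, chocolate brown, fixed on the plate and turning with it: 190 mm diameter, straight sides from 115 to 195 mm above the worktop, bumps on top up to 205 mm. Origin: centre of its underside, 7 mm off the turning axis towards the peg, so the side swings in and out by 14 mm each turn. With its underside above 150 mm the wheel clears the peg.
- bowl: Steel mixing bowl, 170 mm across, 90 mm high, 0.45 kg, loose bystander. Origin: centre of its underside.
- sprinkles: Jar with a red cap, 56 mm across, 85 mm high, 0.25 kg, loose bystander. Origin: centre of its underside.
- spatula: Pink spatula, 240 mm long, lying flat, loose bystander. Origin: middle, underside.
Mind the look-alikes: they are no part of the job. There is more than one size of the roller; the job needs the largest.

How it is judged (in metres and radians):
On the way, in this order (a step that is already met when the one before it is completed fails the run):
1. the tool is held and lifted (height (world z) of roller above 0.03 m and contact force between the fingers and roller above 1.5 N), for 0.2 s.
2. the table coasts anticlockwise at 0.7 to 1.9 rad/s (velocity of joint turntable between 0.7 and 1.9 rad/s and distance between wheel_center and peg above 0.05 m and contact force between roller and cake below 0.2 N), for 0.3 s.
3. the wheel stays on the side of the coasting cake with 1 to 6 N for 6 s, the table at 0.4 to 2 rad/s (contact force between roller and cake between 1 and 6 N and velocity of joint turntable between 0.4 and 2 rad/s and contact force between the fingers and roller above 1.5 N and z of wheel_center in the frame of cake between 0 and 0.08 m), for 6 s.
At the end, for the whole second after the job is handed in: Tool still held, upright within 0.2 rad, foot over 50 mm above the worktop; wheel centre over 130 mm (level) from the cake's centre and over 35 mm from the peg's top, not touching the cake; foot above the plate (over 118 mm) or wheel centre over 200 mm from the turning axis (contact force between the fingers and roller above 1.5 N and angle between roller's own z axis and vertical below 0.2 rad and contact force between roller and cake below 0.1 N and height (world z) of roller above 0.05 m and horizontal distance between wheel_center and cake above 0.13 m and distance between wheel_center and peg above 0.035 m and (height (world z) of roller above 0.118 m or horizontal distance between wheel_center and stand above 0.2 m)); the arm keeps its last pose, push and grip.
It fails at once if the cake is jabbed (over 12 N) (contact force between roller and cake above 12 N).
It fails at once if the gripper or arm touches the cake (contact force between any of the fingers, the arm and cake above 0.5 N).
It fails at once if the table is flung round (over 2.5 rad/s) (velocity of joint turntable above 2.5 rad/s).
It fails at once if the tool is dropped or tipped (angle between roller's own z axis and vertical above 0.6 rad).
It fails at once if a bystander is disturbed (distance of any of bowl, sprinkles, spatula from where it was at the start of the episode above 0.03 m).
It also fails if it takes over 61 s, if anything falls off the work surface, if the arm or the gripper's body presses on something with over 40 N, if the wrist force passes 120 N, or if a joint passes its speed limit or range.

## Working session

There is one attempt and no reset: what is moved stays moved. The work goes in short steps, Python scripts to look and compute and a tool call to move; the robot and the scene stay as the last step left them, time stands still between calls to the robot, and variables do not carry over. Pictures are saved under pics/ and viewed, at most 10 in all, crops included, and the job is handed in when it is done.

Besides the shell and the picture viewer there is one more tool, called after "Request:" in YAML: its name, and indented under it one key for each argument. servo_tool: Moves the arm, as the interface text tells. Its arguments: {"type":"object","properties":{"motion":{"type":"array","items":{"type":"number"}},"squeeze":{"type":"number"}},"required":["motion"]}

```bash
mkdir -p pics && ls && python3 - <<'E'
from plant import ctrl
import cv2,json,numpy as np
s=ctrl.observe();print(s)
for n in("scene","top"):
    d=ctrl.snapshot(n);cv2.imwrite(f"pics/{n}.png",d["pixels"][:,:,::-1])
    print(n,{k:np.array(v).round(4).tolist() for k,v in d.items() if k!="pixels"})
    json.dump({k:np.array(v).tolist() for k,v in d.items() if k!="pixels"},open(n+".json","w"))
E
```

```text
pics
{'clock': 0.0, 'qpos': array([-1.31370287e+00,  9.19015883e-02,  1.23187765e+00,  5.33330731e-06,
        1.81981464e+00, -5.67150550e-02]), 'joint_velocities': array([-7.64247021e-04,  1.27107105e-03,  1.80744211e-03,  1.20605749e-03,
       -9.18334243e-05, -9.64652178e-04]), 'joint_efforts': array([-1.34896265e-03, -4.58734989e+01, -4.18020666e+01, -1.66079799e-04,
        1.17685535e-02, -1.27112247e-05]), 'position': array([ 185.11182558, -570.36018206,  194.93001613]), 'tcp_rot': array([[ 9.51164473e-01,  3.08684128e-01, -5.03852262e-04],
       [ 3.08684516e-01, -9.51162509e-01,  1.93675943e-03],
       [ 1.18601514e-04, -1.99770815e-03, -9.99997998e-01]]), 'contact_force': array([ 0.25568746, -0.29672601,  0.10165674]), 'moment': array([-0.02007336,  0.00276962,  0.04998427]), 'grasp_force': 0.0, 'finger_gap': 1.0038459027504}
scene {'fov_y': 46.8698, 'cx': 271.9902, 'cy': 222.3011, 'dist': [0.0391, 0.0, 0.0, 0.0, 0.0], 'R': [[-0.1921, 0.9812, 0.0195], [0.7273, 0.1557, -0.6684], [-0.6589, -0.1142, -0.7436]], 't': [57.1753, -297.5222, 1696.1166]}
top {'fov_y': 53.1526, 'cx': 276.4957, 'cy': 213.1923, 'dist': [0.0231, 0.0, 0.0, 0.0, 0.0], 'R': [[0.002, -0.9998, 0.0177], [-0.9816, -0.0053, -0.1909], [0.191, -0.0169, -0.9815]], 't': [8.152, 524.482, 1357.4976]}
```

View pics/scene.png

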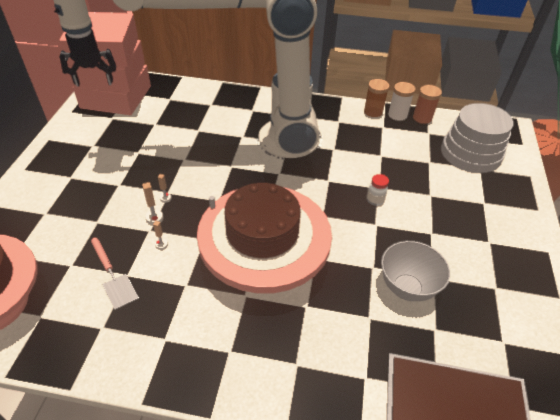

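View pics/top.png

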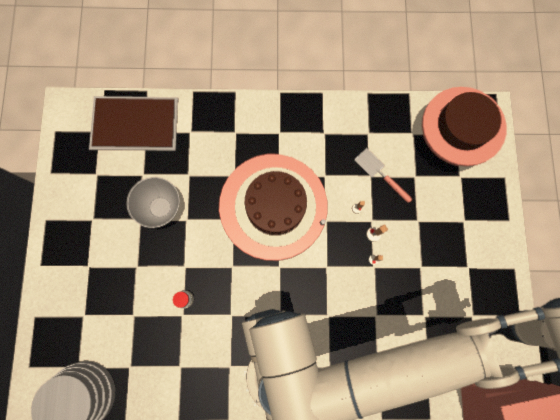

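Scene view: turntable at about (264,237), peg (212,203), three rollers around (150–165,175–248), the largest with its foot near (152,217). In the top view they are at (358,207), (377,233), (376,259), the middle one being largest, and the peg is near (323,222). I'll enlarge these next.

```bash
python3 - <<'E'
import cv2,numpy as np
a=cv2.imread("pics/scene.png")[165:255,130:230];b=cv2.imread("pics/top.png")[190:280,315:415]
f=lambda i:cv2.resize(i,None,fx=4,fy=4,interpolation=cv2.INTER_CUBIC)
o=np.hstack([f(a),f(b)])
for i in range(0,800,40):
  cv2.line(o,(i,0),(i,360),(0,255,0) if i%200==0 else (120,160,120),1)
for i in range(0,360,40): cv2.line(o,(0,i),(800,i),(0,255,0) if i%200==0 else(120,160,120),1)
cv2.imwrite("pics/c1.png",o)
E
```

```text
(no output)
```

View pics/c1.png

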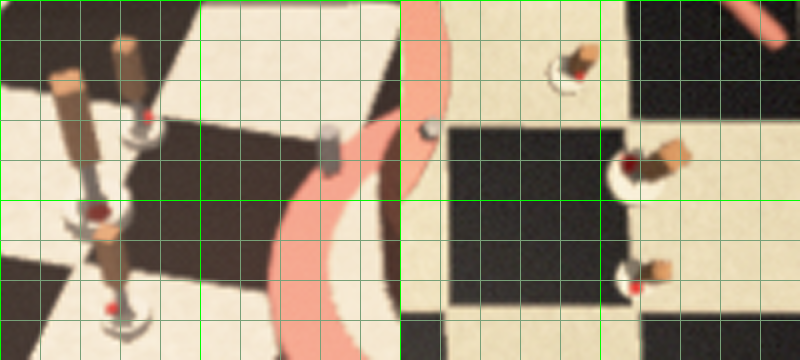

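```bash
cat > h.py <<'E'
import cv2,json,numpy as np
def cam(n):
    d=json.load(open(f"{n}.json"));f=210/np.tan(np.radians(d["fov_y"]/2))
    return np.array([[f,0,d["cx"]],[0,f,d["cy"]],[0,0,1]]),np.array(d["dist"]),np.array(d["R"]),np.array(d["t"])
C={n:cam(n) for n in("scene","top")}
def ray(n,uv):
    K,D,R,t=C[n];p=cv2.undistortPoints(np.array(uv,float).reshape(-1,1,2),K,D)[:,0]
    return -R.T@t,np.c_[p,np.ones(len(p))]@R
def onz(n,uv,z):
    o,d=ray(n,uv);return o+d*((z-o[2])/d[:,2])[:,None]
def tri(a,b):
    (o1,d1),(o2,d2)=ray("scene",a),ray("top",b);d1,d2=d1[0],d2[0]
    x=np.linalg.lstsq(np.c_[d1,-d2],o2-o1,rcond=None)[0]
    p,q=o1+d1*x[0],o2+d2*x[1];return ((p+q)/2).round(1),np.linalg.norm(p-q).round(1)
def circ(P):
    A=np.c_[2*P[:,:2],np.ones(len(P))];s=np.linalg.lstsq(A,(P[:,:2]**2).sum(1),rcond=None)[0]
    return s[:2],np.sqrt(s[2]+s[:2]@s[:2])
E
python3 - <<'E'
from h import *
print("handle top",tri((146.2,184.2),(383.5,228)));print("wheel",tri((154.5,217),(373.2,233.2)));print("peg",tri((212,197.5),(322.5,221.7)))
for n,c in(("scene",(264,237)),("top",(273,207))):
    im=cv2.imread(f"pics/{n}.png").astype(int);b,g,r=im[...,0],im[...,1],im[...,2]
    m=((r>150)&(r-g>60)).astype(np.uint8)
    k=max(cv2.findContours(m,0,1)[0],key=lambda k:cv2.contourArea(k)*(cv2.pointPolygonTest(k,c,False)>0))[:,0].astype(float)
    h=cv2.convexHull(k.astype(np.float32))[:,0]
    P=onz(n,h,115);
    for _ in range(4):
        q,R=circ(P);e=abs(np.linalg.norm(P[:,:2]-q,axis=1)-R);P=P[e<max(3,np.percentile(e,85))]
    print(n,q.round(1),R.round(1),len(P))
print(onz("top",[(373.2,233.2)],10),onz("top",[(383.5,228)],138),onz("scene",[(146.2,184.2)],138))
for p in((181,299),):print("jar",onz("top",[p],85))
print("bowl",onz("top",[(155,203)],60),"cake2/spat",onz("top",[(465,125),(368,160),(408,198)],0))
print("small",onz("top",[(357,208),(373,259)],10))
E
```

```text
handle top (array([ 461.6, -322. ,  138.2]), np.float64(2.8))
wheel (array([ 463.8, -320.4,    8.7]), np.float64(4.7))
peg (array([ 479.6, -130.7,  145. ]), np.float64(2.1))
scene [ 630.7 -230.6] 4.5 6
top [537.1  22.8] 173.4 48
[[ 464.20644095 -322.50308002   10.        ]] [[ 462.02552389 -323.41212852  138.        ]] [[ 461.51694147 -320.57567655  138.        ]]
jar [[242.82180088 308.73066603  85.        ]]
bowl [[554.89801607 414.07771616  60.        ]] cake2/spat [[ 864.46221399 -675.20865373    0.        ]
 [ 729.66930888 -317.40248454    0.        ]
 [ 591.14291031 -452.69205242    0.        ]]
small [[ 552.18869664 -269.91595169   10.        ]
 [ 375.93941663 -318.03500983   10.        ]]
```

Request:
servo_tool:
  motion: [0.034,-0.015,-0.0105,0,0,0,1,0.034,-0.015,-0.0105,0,0,0,1,0.034,-0.015,-0.0105,0,0,0,1,0.034,-0.015,-0.0105,0,0,0,1,0.034,-0.015,-0.0105,0,0,0,1,0.034,-0.015,-0.0105,0,0,0,1,0.034,-0.015,-0.0105,0,0,0,1,0.034,-0.015,-0.0105,0,0,0,1]

```text
clock: 0.77
position: [407.9, -371.1, 280.2]
tcp_rot: [[0.951, 0.309, -0.0], [0.309, -0.951, 0.0], [-0.0, -0.001, -1.0]]
contact_force: [1.0, -1.1, -0.1]
finger_gap: 0.996
grasp_force: 0.0
```

Request:
servo_tool:
  motion: [0.034,-0.015,-0.0105,0,0,0,1,0.034,-0.015,-0.0105,0,0,0,1,0,0,0,0,0,0,1,0,0,0,0,0,0,1]

```text
clock: 1.1
position: [463.6, -321.7, 301.1]
tcp_rot: [[0.95, 0.312, 0.0], [0.312, -0.95, -0.0], [0.0, 0.0, -1.0]]
contact_force: [-1.1, -1.3, -0.6]
finger_gap: 1.001
grasp_force: 0.0
```

```bash
cat >> h.py <<'E'
def wrist(name):
    from plant import ctrl
    s=ctrl.observe();d=ctrl.snapshot("wrist");cv2.imwrite(f"pics/{name}.png",d["pixels"][:,:,::-1])
    f=210/np.tan(np.radians(d["fov_y"]/2));K=np.array([[f,0,d["cx"]],[0,f,d["cy"]],[0,0,1]])
    H=np.array(d["hand_eye"]);T=np.eye(4);T[:3,:3]=s["tcp_rot"];T[:3,3]=s["position"];W=T@H
    R=W[:3,:3].T;t=-R@W[:3,3];o=dict(fov_y=d["fov_y"],cx=d["cx"],cy=d["cy"],dist=np.array(d["dist"]).tolist(),R=R.tolist(),t=t.tolist())
    json.dump(o,open(f"{name}.json","w"));C[name]=cam(name);return s
def proj(n,P):
    K,D,R,t=C[n];return cv2.projectPoints(np.array(P,float),cv2.Rodrigues(R)[0],t,K,D)[0][:,0]
E
python3 - <<'E'
from h import *
s=wrist("w1");print(s["clock"],s["position"],s["tcp_rot"].round(3))
print(proj("w1",[[462,-322,138],[462,-322,0],[480,-131,150]]).round(1))
E
```

```text
1.1 [ 463.63702639 -321.7411399   301.12873336] [[ 0.95   0.312  0.   ]
 [ 0.312 -0.95  -0.   ]
 [ 0.     0.    -1.   ]]
[[276.2 183.8]
 [276.1 161.3]
 [ 97.1 110.6]]
```

View pics/w1.png

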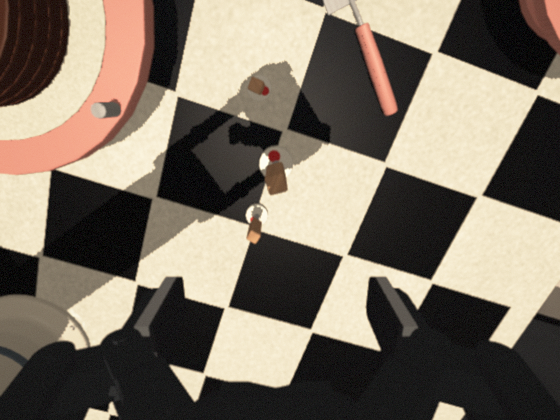

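The wrist view shows the largest roller's handle top at about (277,180), its wheel at (270,160), and the peg at (97,110). A closer crop should give the handle yaw.

```bash
python3 - <<'E'
import cv2
a=cv2.imread("pics/w1.png")[140:210,240:320]
o=cv2.resize(a,None,fx=8,fy=8,interpolation=cv2.INTER_CUBIC)
for i in range(0,640,80): cv2.line(o,(i,0),(i,560),(0,255,0),1);cv2.line(o,(0,i),(640,i),(0,255,0),1)
cv2.imwrite("pics/c2.png",o)
E
```

```text
(no output)
```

View pics/c2.png

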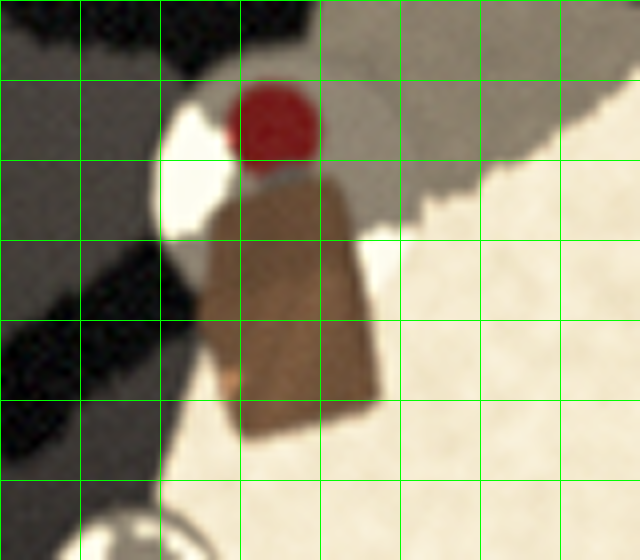

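```bash
python3 - <<'E'
from h import *
C["w1"]=cam("w1")
p=np.array([(245,440),(381,403),(199,310)])/8+[240,140]-.44
P=onz("w1",p,138);print(P)
a=P[1]-P[0];b=P[2]-P[0]
for v in(a,b):print(np.linalg.norm(v),np.degrees(np.arctan2(v[1],v[0])))
print("centre",(P[1]+P[2])/2)
E
```

```text
[[ 448.27923874 -319.55170041  138.        ]
 [ 459.15782629 -335.69721144  138.        ]
 [ 463.79120734 -307.97732569  138.        ]]
19.468466645788936 -56.028539436020516
19.354258445295788 36.72874293497834
centre [ 461.47451681 -321.83726856  138.        ]
```

Handle centre is about (461.5,-322) with its top at 138 mm, and its faces lie at about 35°. The peg is 164 mm from the axis at (537,23), which agrees with the text. Next I align, descend and grip.

Request:
servo_tool:
  motion: [-0.002,0,0.03,0,0,-0.1,1,0,0,0.03,0,0,-0.1,1,0,0,0.03,0,0,-0.1,1,0,0,0.03,0,0,0,1,0,0,0.03,0,0,0,1,0,0,0.03,0,0,0,1,0,0,0.03,0,0,0,1,0,0,0.013,0,0,0,1]

```text
clock: 1.82
position: [456.9, -323.3, 72.3]
tcp_rot: [[0.819, 0.574, -0.006], [0.574, -0.819, 0.005], [-0.003, -0.007, -1.0]]
contact_force: [-0.1, -0.3, -0.9]
finger_gap: 0.998
grasp_force: 0.0
```

Request:
servo_tool:
  motion: [0,0,0,0,0,0,1,0,0,0,0,0,0,0,0,0,0,0,0,0,0,0,0,0,0,0,0,0,0,0,0,0,0,0,0,0,0,0,0,0,0,0,0,0,0,0,0,0,0,0,0,0,0,0,0,0]
  squeeze: 40

```text
clock: 2.48
position: [460.9, -324.0, 79.5]
tcp_rot: [[0.817, 0.576, 0.002], [0.576, -0.817, -0.001], [0.001, 0.002, -1.0]]
contact_force: [-0.9, 0.1, 6.0]
finger_gap: 0.253
grasp_force: 42.8
```

Request:
servo_tool:
  motion: [0,0,0,0,0,0,0,0,0,0,0,0,0,0,0,0,0,0,0,0,0]

```text
clock: 2.73
position: [460.9, -324.0, 79.6]
tcp_rot: [[0.817, 0.576, 0.002], [0.576, -0.817, -0.001], [0.001, 0.002, -1.0]]
contact_force: [-0.9, 0.0, 6.2]
finger_gap: 0.25
grasp_force: 42.8
```

Request:
servo_tool:
  motion: [0,0,-0.02,0,0,-0.05,0,0,0,-0.02,0,0,-0.1,0,0,0,-0.02,0,0,-0.12,0,0,0,-0.02,0,0,-0.12,0,0,0,-0.02,0,0,-0.12,0,0,0,-0.02,0,0,-0.12,0,0,0,-0.02,0,0,-0.12,0,0,0,-0.02,0,0,-0.12,0]

```text
clock: 3.4
position: [460.3, -323.5, 238.4]
tcp_rot: [[0.081, 0.997, -0.001], [0.997, -0.081, 0.001], [0.001, -0.001, -1.0]]
contact_force: [-0.5, 0.2, -1.4]
finger_gap: 0.248
grasp_force: 41.9
```

Request:
servo_tool:
  motion: [0,0,0,0,0,-0.086,0,0,0,0,0,0,0,0,0,0,0,0,0,0,0,0,0,0,0,0,0,0]

```text
clock: 3.73
position: [460.1, -323.4, 236.5]
tcp_rot: [[0.004, 1.0, -0.002], [1.0, -0.004, 0.002], [0.002, -0.002, -1.0]]
contact_force: [0.5, 0.1, -2.0]
finger_gap: 0.246
grasp_force: 41.9
```

```bash
python3 - <<'E'
from h import *
s=wrist("w2")
a=cv2.imread("pics/w2.png");cv2.imwrite("pics/w2.png",a)
print(s["position"],s["contact_force"],s["qpos"])
E
```

```text
[ 460.10325516 -323.44209226  236.54613478] [ 0.50677362  0.06650661 -2.02364559] [-6.73178107e-01  4.12454626e-03  1.24855578e+00 -5.30625155e-05
  1.89140299e+00 -6.69638957e-01]
```

View pics/w2.png

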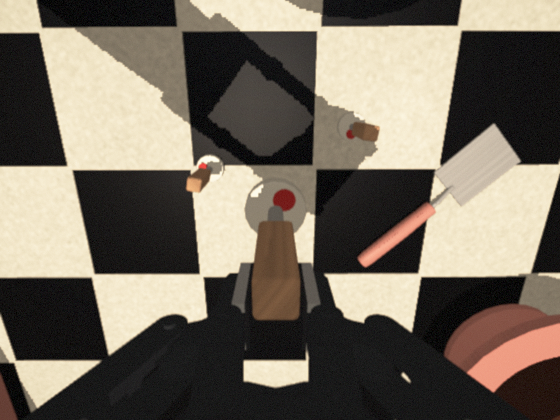

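The tool is held squarely between the pads, with the wheel at (276,207). I carry it beside the cake, on the robot's side.

Request:
servo_tool:
  motion: [0.0385,-0.0072,0,0,0,0,0,0.0385,-0.0072,0,0,0,0,0,0.0385,-0.0072,0,0,0,0,0,0.0385,-0.0072,0,0,0,0,0,0.0385,-0.0072,0,0,0,0,0,0.0385,-0.0072,0,0,0,0,0,0.0385,-0.0072,0,0,0,0,0,0.0385,-0.0072,0,0,0,0,0]

```text
clock: 4.45
position: [402.0, -14.1, 237.3]
tcp_rot: [[0.003, 1.0, -0.001], [1.0, -0.003, 0.0], [0.0, -0.001, -1.0]]
contact_force: [0.7, 0.1, -1.1]
finger_gap: 0.246
grasp_force: 41.9
```

Request:
servo_tool:
  motion: [0.0385,-0.0072,0.001,0,0,0,0,0,0,0,0,0,0,0,0,0,0,0,0,0,0,0,0,0,0,0,0,0]

```text
clock: 4.78
position: [395.8, 22.8, 236.5]
tcp_rot: [[0.001, 1.0, -0.001], [1.0, -0.001, -0.0], [-0.0, -0.001, -1.0]]
contact_force: [-0.5, -0.6, -1.0]
finger_gap: 0.25
grasp_force: 41.9
```

```bash
python3 - <<'E'
from h import *
s=wrist("w3");print(s["position"],s["contact_force"],s["tcp_rot"].round(4).tolist())
C["w2"]=cam("w2")
print("wheel rel tcp in w2",onz("w2",[(276,207)],173)-[460.1,-323.4,236.5])
from plant import ctrl
d=ctrl.snapshot("top");cv2.imwrite("pics/top2.png",d["pixels"][:,:,::-1])
a=cv2.resize(cv2.imread("pics/w3.png"),None,fx=1,fy=1)
cv2.imwrite("pics/w3v.png",a)
E
```

```text
[395.78834947  22.80879064 236.54107255] [-0.50017557 -0.62994208 -1.02531498] [[0.0009, 1.0, -0.0007], [1.0, -0.0009, -0.0005], [-0.0005, -0.0007, -1.0]]
wheel rel tcp in w2 [[ -0.65178925   5.81776176 -63.5       ]]
```

View pics/w3v.png

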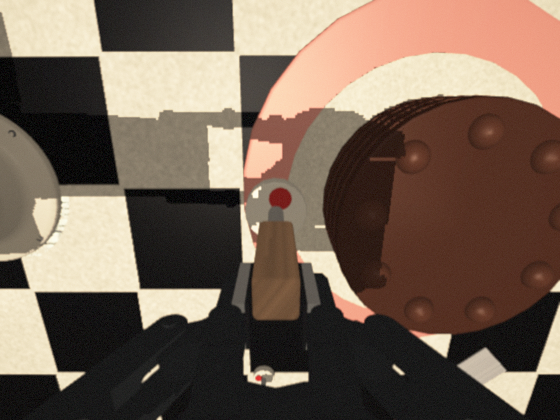

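Side view of the held tool: the wheel at (276,205) sits left of the cake edge at about x=325. I press gently on the still cake to find its contact position and the stiffness.

Request:
servo_tool:
  motion: [0,0.003,0,0,0,0,0,0,0.003,0,0,0,0,0,0,0.003,0,0,0,0,0,0,0.003,0,0,0,0,0]

```text
clock: 5.22
position: [408.4, 22.2, 236.9]
tcp_rot: [[0.002, 1.0, -0.0], [1.0, -0.002, 0.0], [0.0, -0.0, -1.0]]
contact_force: [-0.2, 0.0, -1.9]
finger_gap: 0.248
grasp_force: 41.9
```

Request:
servo_tool:
  motion: [0,0.001,0,0,0,0,0,0,0.001,0,0,0,0,0,0,0.001,0,0,0,0,0]

```text
clock: 5.47
position: [411.1, 22.8, 237.0]
tcp_rot: [[0.001, 1.0, -0.0], [1.0, -0.001, 0.0], [0.0, -0.0, -1.0]]
contact_force: [-0.0, -0.8, -1.3]
finger_gap: 0.247
grasp_force: 41.9
```

Request:
servo_tool:
  motion: [0,0.0005,0,0,0,0,0,0,0.0005,0,0,0,0,0]

```text
clock: 5.63
position: [412.0, 22.9, 237.1]
tcp_rot: [[0.001, 1.0, 0.0], [1.0, -0.001, 0.0], [0.0, 0.0, -1.0]]
contact_force: [-0.4, -0.2, -2.0]
finger_gap: 0.249
grasp_force: 41.9
```

Request:
servo_tool:
  motion: [0,0.0005,0,0,0,0,0,0,0.0005,0,0,0,0,0]

```text
clock: 5.8
position: [412.9, 22.9, 237.1]
tcp_rot: [[0.001, 1.0, 0.0], [1.0, -0.001, -0.0], [-0.0, 0.0, -1.0]]
contact_force: [-0.5, -0.3, -1.5]
finger_gap: 0.251
grasp_force: 41.9
```

Request:
servo_tool:
  motion: [0,0.0005,0,0,0,0,0,0,0.0005,0,0,0,0,0]

```text
clock: 5.97
position: [414.0, 22.9, 237.1]
tcp_rot: [[0.001, 1.0, 0.0], [1.0, -0.001, 0.0], [0.0, 0.0, -1.0]]
contact_force: [0.1, -0.6, -1.9]
finger_gap: 0.249
grasp_force: 41.9
```

Request:
servo_tool:
  motion: [0,0.0005,0,0,0,0,0,0,0.0005,0,0,0,0,0]

```text
clock: 6.13
position: [415.0, 22.9, 237.1]
tcp_rot: [[0.001, 1.0, 0.0], [1.0, -0.001, 0.0], [0.0, 0.0, -1.0]]
contact_force: [-0.2, 0.4, -1.3]
finger_gap: 0.247
grasp_force: 41.9
```

Request:
servo_tool:
  motion: [0,0.0005,0,0,0,0,0,0,0,0,0,0,0,0]

```text
clock: 6.3
position: [415.5, 22.8, 237.0]
tcp_rot: [[0.001, 1.0, -0.0], [1.0, -0.001, -0.0], [-0.0, -0.0, -1.0]]
contact_force: [-0.4, -0.2, -1.7]
finger_gap: 0.246
grasp_force: 41.9
```

Request:
servo_tool:
  motion: [0,0.0005,0,0,0,0,0,0,0,0,0,0,0,0]

```text
clock: 6.47
position: [415.9, 22.9, 237.1]
tcp_rot: [[0.001, 1.0, -0.0], [1.0, -0.001, 0.0], [0.0, -0.0, -1.0]]
contact_force: [-0.0, -0.0, -1.2]
finger_gap: 0.246
grasp_force: 41.9
```

Request:
servo_tool:
  motion: [0,0.0005,0,0,0,0,0,0,0.0005,0,0,0,0,0]

```text
clock: 6.63
position: [416.4, 22.9, 237.1]
tcp_rot: [[0.001, 1.0, -0.001], [1.0, -0.001, 0.0], [0.0, -0.001, -1.0]]
contact_force: [-2.8, 1.1, -1.0]
finger_gap: 0.247
grasp_force: 42.1
```

Request:
servo_tool:
  motion: [0,0.0005,0,0,0,0,0,0,0.0005,0,0,0,0,0]

```text
clock: 6.8
position: [417.0, 22.9, 237.1]
tcp_rot: [[0.001, 1.0, -0.002], [1.0, -0.001, 0.0], [0.0, -0.002, -1.0]]
contact_force: [-7.0, 0.7, 0.3]
finger_gap: 0.249
grasp_force: 42.4
```

Request:
servo_tool:
  motion: [0,0.0005,0,0,0,0,0,0,0,0,0,0,0,0]

```text
clock: 6.97
position: [417.2, 22.9, 237.1]
tcp_rot: [[0.001, 1.0, -0.003], [1.0, -0.001, 0.0], [0.0, -0.003, -1.0]]
contact_force: [-6.3, 0.6, 1.3]
finger_gap: 0.245
grasp_force: 42.6
```

Request:
servo_tool:
  motion: [0,-0.004,0,0,0,0,0,0,-0.01,0,0,0,0,0,0,-0.01,0,0,0,0,0]

```text
clock: 7.22
position: [394.8, 22.8, 236.8]
tcp_rot: [[0.001, 1.0, 0.001], [1.0, -0.001, -0.0], [-0.0, 0.001, -1.0]]
contact_force: [-0.2, -0.5, -1.0]
finger_gap: 0.246
grasp_force: 41.9
```

```bash
cat >> h.py <<'E'
AX=np.array([537.1,22.8])
def peg(n,im,lo=-180,hi=180):
    """low-chroma blob in the annulus r 150..172; returns angle candidates (deg, score)"""
    im=cv2.GaussianBlur(im,(0,0),.7).astype(float)
    A=np.arange(lo,hi,.5);a=np.radians(A);sc=np.zeros(len(A));N=0
    for z in(122,130,138,146):
        for r in(160,165,170):
            P=np.c_[AX[0]+r*np.cos(a),AX[1]+r*np.sin(a),np.full(len(a),z)];u=proj(n,P).astype(np.float32)
            v=cv2.remap(im.astype(np.float32),u[:,:1],u[:,1:],1)[:,0];sc+=np.clip(1-np.abs(v.max(1)-v.min(1))/60,0,1);N+=1
    sc/=N;out=[];i=0
    while i<len(A):
        if sc[i]>.35:
            j=i
            while j<len(A) and sc[j]>.35:j+=1
            w=sc[i:j];out.append((round((A[i:j]*w).sum()/w.sum(),2),round(float(w.max()),2),(j-i)/2));i=j
        i+=1
    return out
def look(n):
    from plant import ctrl
    d=ctrl.snapshot(n);return d["pixels"][:,:,::-1].copy()
E
python3 - <<'E'
from h import *
from plant import ctrl
for n in("top","scene"):
    print(n,peg(n,cv2.imread(f"pics/{n}.png")))
print(peg("top",cv2.imread("pics/top2.png")))
print(ctrl.observe()["clock"],ctrl.observe()["contact_force"],ctrl.observe()["position"])
for n in("top","scene"):
    im=look(n);cv2.imwrite(f"pics/b_{n}.png",im);print(n,peg(n,im))
print(ctrl.observe()["clock"])
E
```

```text
top []
scene [(np.float64(-153.61), 0.65, 54.0), (np.float64(-106.56), 0.58, 15.0), (np.float64(170.77), 0.5, 19.0)]
[(np.float64(-177.44), 0.84, 6.0), (np.float64(-148.92), 0.93, 12.0), (np.float64(150.68), 0.75, 9.5), (np.float64(177.97), 0.87, 4.0)]
7.2167 [-0.2044437  -0.50445465 -1.04887541] [394.77839675  22.81095887 236.83221894]
top [(np.float64(-177.47), 0.84, 6.0), (np.float64(-149.8), 0.93, 12.5), (np.float64(-108.75), 0.36, 1.0), (np.float64(151.39), 0.89, 12.0), (np.float64(177.91), 0.88, 4.0)]
scene [(np.float64(-154.06), 0.67, 54.0), (np.float64(-105.75), 0.58, 13.5), (np.float64(166.64), 0.46, 26.5)]
7.3167
```

```bash
cat >> h.py <<'E'
def peg2(n,im,c=-110,w=30,zs=(140,149)):
    im=im.astype(np.float32);A=np.arange(c-w,c+w,.25);a=np.radians(A);sc=0;hs=[]
    for z in zs:
        for r in(162,165,168):
            P=np.c_[AX[0]+r*np.cos(a),AX[1]+r*np.sin(a),np.full(len(a),z)];u=proj(n,P).astype(np.float32)
            v=cv2.remap(im,u[:,:1],u[:,1:],1)[:,0];hs.append(v[:,2]-v[:,1])
    h=np.mean(hs,0);h=cv2.GaussianBlur(h[:,None],(0,0),2)[:,0];s=np.median(h)-h;i=s.argmax();m=(abs(A-A[i])<5);q=np.clip(s[m]-s[i]*.4,0,None)
    return (A[m]*q).sum()/q.sum(),s[i],np.median(h)
E
python3 - <<'E'
from h import *
for f,n in(("top","top"),("b_top","top"),("scene","scene"),("b_scene","scene")):print(f,peg2(n,cv2.imread(f"pics/{f}.png")),peg2(n,cv2.imread(f"pics/{f}.png"),w=15))
E
```

```text
top (np.float64(-110.3994031039486), np.float32(55.2903), np.float32(71.51072)) (np.float64(-110.39911597150095), np.float32(55.79396), np.float32(72.01438))
b_top (np.float64(-109.07327971756435), np.float32(58.071854), np.float32(74.44353)) (np.float64(-109.07270843869088), np.float32(58.42462), np.float32(74.796295))
scene (np.float64(-137.79661105377184), np.float32(3.526247), np.float32(15.712798)) (np.float64(-118.09557229860611), np.float32(2.6795568), np.float32(15.444416))
b_scene (np.float64(-116.58506188878886), np.float32(3.5324564), np.float32(15.981976)) (np.float64(-116.62611811434385), np.float32(3.022954), np.float32(15.472473))
```

Request:
servo_tool:
  motion: [-0.035,0,0,0,0,0,0,-0.035,0.01,0,0,0,0,0,-0.035,0.016,0,0,0,0,0,-0.034,0.02,0,0,0,0,0,0,0,0.018,0,0,0,0,0,0,0.019,0,0,0,0,0,0,0,0,0,0,0,0,0,0,0,0,0,0]

```text
clock: 7.98
position: [440.2, -116.2, 199.1]
tcp_rot: [[0.001, 1.0, -0.002], [1.0, -0.001, 0.001], [0.001, -0.002, -1.0]]
contact_force: [-0.3, -0.2, -1.1]
finger_gap: 0.247
grasp_force: 41.9
```

```bash
python3 - <<'E'
from h import *
from plant import ctrl
s=ctrl.observe();print(s["clock"],s["position"],s["contact_force"],s["tcp_rot"].round(3).tolist())
im=look("top");cv2.imwrite("pics/p.png",im);print(peg2("top",im,c=-108,w=15))
w=s["position"][:2]+[-.6,5.6];v=w-AX;print("wheel",w,np.hypot(*v),np.degrees(np.arctan2(v[1],v[0])))
a=np.arctan2(v[1],v[0]);p=w;r=np.hypot(*v)
for d in(.03,.03,.03,.04,.053,.066,.08,.09,.1,.108,.108):
    a+=d;r+=np.clip(165-r,-2,2);q=AX+r*np.array([np.cos(a),np.sin(a)]);print((q-p)[::-1].round(4)/1000, q.round(0),np.degrees(a).round(1));p=q
a=cv2.resize(im[180:270,270:390],None,fx=6,fy=6,interpolation=2);cv2.imwrite("pics/pc.png",a)
E
```

```text
7.9833 [ 440.2265299  -116.2481443   199.12289706] [-0.27431607 -0.17610817 -1.14717563] [[0.001, 1.0, -0.002], [1.0, -0.001, 0.001], [0.001, -0.002, -1.0]]
(np.float64(-119.9392329154571), np.float32(14.081827), np.float32(13.563036))
wheel [ 439.6265299 -110.6481443] 165.25581560113173 -126.14521692854353
[-0.0026527  0.0041913] [ 444. -113.] -124.4
[-0.0027368  0.0041244] [ 448. -116.] -122.7
[-0.0026119  0.0042046] [ 452. -119.] -121.0
[-0.0032841  0.0057244] [ 458. -122.] -118.7
[-0.0039939  0.0077785] [ 466. -126.] -115.7
[-0.0043885  0.0099645] [ 476. -130.] -111.9
[-0.0044239  0.0124329] [ 488. -135.] -107.3
[-0.0037712  0.014358 ] [ 502. -139.] -102.1
[-0.0026578  0.0162776] [ 519. -141.] -96.4
[-0.0010299  0.0177815] [ 536. -142.] -90.2
[0.0008928 0.017789 ] [ 554. -141.] -84.0
```

View pics/pc.png

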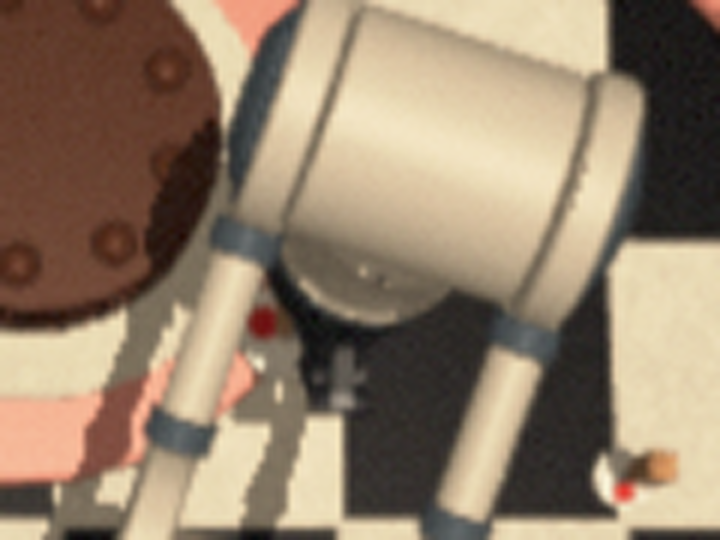

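The arm hides the peg, but the wheel stands behind it over the rim, at crop (265,340). I start the push.

Request:
servo_tool:
  motion: [-0.0027,0.0042,0,0,0,0,0,-0.0027,0.0041,0,0,0,0,0,-0.0026,0.0042,0,0,0,0,0,-0.0033,0.0057,0,0,0,0,0,-0.004,0.0078,0,0,0,0,0,-0.0044,0.01,0,0,0,0,0,-0.0044,0.0124,0,0,0,0,0,-0.0038,0.0144,0,0,0,0,0]

```text
clock: 8.7
position: [503.9, -144.7, 200.2]
tcp_rot: [[0.001, 1.0, 0.0], [1.0, -0.001, -0.0], [-0.0, 0.0, -1.0]]
contact_force: [0.5, -0.7, -1.3]
finger_gap: 0.248
grasp_force: 41.9
```

Request:
servo_tool:
  motion: [-0.0027,0.0163,0,0,0,0,0,-0.001,0.0178,0,0,0,0,0,0.0009,0.0178,0,0,0,0,0,-0.006,0.008,0,0,0,0,0,-0.016,0.001,0,0,0,0,0,-0.02,0,-0.008,0,0,0,0,-0.008,0,-0.015,0,0,0,0,0,0,-0.015,0,0,0,0]

```text
clock: 9.37
position: [564.0, -199.2, 236.9]
tcp_rot: [[0.003, 1.0, -0.003], [1.0, -0.003, 0.0], [0.0, -0.003, -1.0]]
contact_force: [0.3, 0.8, -0.7]
finger_gap: 0.248
grasp_force: 41.9
```

```bash
python3 - <<'E'
from h import *
from plant import ctrl
s=ctrl.observe();print(s["clock"],s["position"],s["contact_force"],s["tcp_rot"].round(3).tolist())
for c in(-40,0,30):
    t=ctrl.observe()["clock"];im=look("top");cv2.imwrite(f"pics/s{c}.png",im)
    print(t,[peg2("top",im,c=k,w=20) for k in(-60,-30,0,30)])
E
```

```text
9.3667 [ 564.04566931 -199.15730309  236.85205065] [ 0.3342979   0.76929556 -0.72772736] [[0.003, 1.0, -0.003], [1.0, -0.003, 0.0], [0.0, -0.003, -1.0]]
9.3667 [(np.float64(-42.098972307233495), np.float32(36.223522), np.float32(50.678394)), (np.float64(-41.84169092189499), np.float32(31.534752), np.float32(45.989624)), (np.float64(-9.496876419300694), np.float32(5.8068123), np.float32(47.211033)), (np.float64(15.937595887124669), np.float32(8.757107), np.float32(54.92991))]
9.4167 [(np.float64(-40.57729956299488), np.float32(19.371847), np.float32(49.949253)), (np.float64(-38.03052681268082), np.float32(31.57558), np.float32(45.467773)), (np.float64(-7.686152757711847), np.float32(5.95224), np.float32(47.28105)), (np.float64(11.26217989309436), np.float32(6.911186), np.float32(53.65101))]
9.4667 [(np.float64(-67.57023672190063), np.float32(11.324722), np.float32(49.946793)), (np.float64(-34.16935782349866), np.float32(29.783955), np.float32(44.299805)), (np.float64(-14.816567144749518), np.float32(6.8116302), np.float32(47.229706)), (np.float64(22.86317830939586), np.float32(6.9762497), np.float32(53.762123))]
```

The table coasts at about 1.34 rad/s. I bring the wheel round to the robot side of the cake.

Request:
servo_tool:
  motion: [0.005,-0.04,0,0,0,0,0,0.015,-0.038,0,0,0,0,0,0.025,-0.03,0,0,0,0,0,0.033,-0.025,0,0,0,0,0,0.036,-0.018,0,0,0,0,0,0.037,-0.012,0,0,0,0,0,0.036,-0.006,0,0,0,0,0,0.0295,0,0,0,0,0,0]

```text
clock: 10.18
position: [393.7, 21.8, 237.6]
tcp_rot: [[0.0, 1.0, 0.001], [1.0, -0.0, 0.001], [0.001, 0.001, -1.0]]
contact_force: [1.3, 0.1, -0.8]
finger_gap: 0.249
grasp_force: 41.8
```

```bash
cat > obs.py <<'E'
from h import *
from plant import ctrl
import sys
c=float(sys.argv[1])
for k in range(int(sys.argv[2])):
    s=ctrl.observe();im=look("top")
    print(round(s["clock"],4),s["position"].round(2),s["contact_force"].round(2),[round(float(x),2) for x in peg2("top",im,c=c,w=20)])
E
python3 obs.py 22 2
```

```text
10.1833 [393.75  21.82 237.59] [ 1.3   0.11 -0.77] [18.83, 36.75, 51.45]
10.2333 [394.16  26.05 237.55] [-0.26  3.35 -1.2 ] [22.53, 36.24, 49.66]
```

Request:
servo_tool:
  motion: [-0.0023,0,0,0,0,0,0,0,0,0,0,0,0,0,0,0,0,0,0,0,0]

```text
clock: 10.53
position: [395.2, 16.4, 237.5]
tcp_rot: [[0.003, 1.0, -0.001], [1.0, -0.003, -0.0], [-0.0, -0.001, -1.0]]
contact_force: [0.1, -1.1, -0.7]
finger_gap: 0.246
grasp_force: 41.8
```

```bash
python3 obs.py 45 2
```

```text
10.5333 [395.25  16.38 237.47] [ 0.07 -1.09 -0.7 ] [44.26, 41.43, 55.98]
10.5833 [395.27  16.32 237.6 ] [ 0.65 -0.13 -2.12] [47.97, 42.12, 56.23]
```

```bash
cat > plan.py <<'E'
import numpy as np,sys,json
# args: t_obs theta_deg omega(rad/s) t_now cmd_x F a b c deltas...
def xc(th,P): return P[0]+P[1]*np.cos(th)+P[2]*np.sin(th)+.2*np.sin(th)**2
def step(th,w,T,F,I=.19,fr=.05):
    n=max(1,int(round(T/.002)))
    for _ in range(n):
        w+=(-fr-F*.007*np.sin(th)/I)*T/n;th+=w*T/n
    return th,w
def run(t,th,w,tn,x,F,P,ds):
    th,w=step(np.radians(th),w,tn-t,F);out=[]
    for d in ds:
        th,w=step(th,w,1/12,F);g=xc(th,P)+d;out.append(round(float(g-x)/1000,4));x+=out[-1]*1000
    print("rows",out,"cmd",round(x,2),"theta",round(np.degrees(th),1),"w",round(w,3),"xc",xc(th,P).round(2))
if __name__=="__main__":
    a=[float(v) for v in sys.argv[1:]];run(*a[:6],a[6:9],a[9:])
E
python3 plan.py 10.5833 47.97 1.265 10.6333 395.3 0 417.85 7 0 -14 -6 -3 -1.5 -0.7 -0.2 0.2 0.5
```

```text
rows [0.0124, 0.0074, 0.0024, 0.0008, 0.0001, -0.0002, -0.0004, -0.0004] cmd 417.4 theta 99.2 w 1.229 xc 416.93
```

Request:
servo_tool:
  motion: [0,0.0124,0,0,0,0,0,0,0.0074,0,0,0,0,0,0,0.0024,0,0,0,0,0,0,0.0008,0,0,0,0,0,0,0.0001,0,0,0,0,0]

```text
clock: 11.05
position: [418.2, 17.1, 237.8]
tcp_rot: [[0.002, 1.0, -0.001], [1.0, -0.002, 0.0], [0.0, -0.001, -1.0]]
contact_force: [0.4, 0.6, -1.7]
finger_gap: 0.245
grasp_force: 41.8
```

Request:
servo_tool:
  motion: [0,-0.0002,0,0,0,0,0]

```text
clock: 11.13
position: [417.9, 17.2, 238.0]
tcp_rot: [[0.001, 1.0, -0.0], [1.0, -0.001, 0.0], [0.0, -0.0, -1.0]]
contact_force: [0.5, -0.1, -2.2]
finger_gap: 0.244
grasp_force: 41.8
```

Request:
servo_tool:
  motion: [0,-0.0004,0,0,0,0,0]

```text
clock: 11.22
position: [417.4, 17.3, 238.2]
tcp_rot: [[0.001, 1.0, 0.0], [1.0, -0.001, -0.0], [-0.0, 0.0, -1.0]]
contact_force: [-0.4, -0.1, -1.9]
finger_gap: 0.249
grasp_force: 41.8
```

Request:
servo_tool:
  motion: [0,-0.0004,0,0,0,0,0]

```text
clock: 11.3
position: [417.0, 17.3, 238.3]
tcp_rot: [[0.001, 1.0, 0.0], [1.0, -0.001, -0.0], [-0.0, 0.0, -1.0]]
contact_force: [-0.5, 0.7, -0.9]
finger_gap: 0.247
grasp_force: 41.8
```

```bash
python3 plan.py 10.5833 47.97 1.265 11.3 417.0 1 417.85 7 0 .3 .5 .7 .8
```

```text
rows [-0.0004, -0.0005, -0.0004, -0.0006] cmd 415.1 theta 121.4 w 1.177 xc 414.35
```

Request:
servo_tool:
  motion: [0,-0.0004,0,0,0,0,0]

```text
clock: 11.38
position: [416.7, 17.4, 238.2]
tcp_rot: [[0.001, 1.0, 0.0], [1.0, -0.001, -0.0], [-0.0, 0.0, -1.0]]
contact_force: [-0.1, -0.0, -1.3]
finger_gap: 0.254
grasp_force: 41.8
```

Request:
servo_tool:
  motion: [0,-0.0005,0,0,0,0,0]

```text
clock: 11.47
position: [416.2, 17.4, 238.2]
tcp_rot: [[0.001, 1.0, 0.0], [1.0, -0.001, -0.0], [-0.0, 0.0, -1.0]]
contact_force: [0.8, 0.0, -1.3]
finger_gap: 0.248
grasp_force: 41.8
```

Request:
servo_tool:
  motion: [0,-0.0004,0,0,0,0,0]

```text
clock: 11.55
position: [415.8, 17.4, 238.2]
tcp_rot: [[0.001, 1.0, 0.0], [1.0, -0.001, -0.0], [-0.0, 0.0, -1.0]]
contact_force: [-1.1, 0.1, -1.5]
finger_gap: 0.246
grasp_force: 41.8
```

Request:
servo_tool:
  motion: [0,-0.0006,0,0,0,0,0]

```text
clock: 11.63
position: [415.1, 17.4, 238.1]
tcp_rot: [[0.001, 1.0, -0.0], [1.0, -0.001, -0.0], [-0.0, -0.0, -1.0]]
contact_force: [-0.6, -0.5, -1.2]
finger_gap: 0.249
grasp_force: 41.8
```

```bash
python3 plan.py 10.5833 47.97 1.265 11.6333 415.1 0 417.85 7 0 1.0 1.2 1.4 1.6
```

```text
rows [-0.0005, -0.0003, -0.0003, -0.0003] cmd 413.7 theta 145.5 w 1.196 xc 412.15
```

Request:
servo_tool:
  motion: [0,-0.0004,0,0,0,0,0]

```text
clock: 11.72
position: [414.7, 17.4, 238.1]
tcp_rot: [[0.001, 1.0, -0.0], [1.0, -0.001, -0.0], [-0.0, -0.0, -1.0]]
contact_force: [-1.2, -0.8, -1.1]
finger_gap: 0.246
grasp_force: 41.9
```

Request:
servo_tool:
  motion: [0,-0.0003,0,0,0,0,0]

```text
clock: 11.8
position: [414.2, 17.3, 238.1]
tcp_rot: [[0.001, 1.0, -0.001], [1.0, -0.001, -0.0], [-0.0, -0.001, -1.0]]
contact_force: [-2.3, 1.0, -0.7]
finger_gap: 0.247
grasp_force: 42.0
```

Request:
servo_tool:
  motion: [0,-0.0003,0,0,0,0,0]

```text
clock: 11.88
position: [413.9, 17.3, 238.1]
tcp_rot: [[0.001, 1.0, -0.001], [1.0, -0.001, -0.0], [-0.0, -0.001, -1.0]]
contact_force: [-2.9, -0.7, -0.7]
finger_gap: 0.249
grasp_force: 42.0
```

```bash
python3 plan.py 10.5833 47.97 1.260 11.8833 414.1 0.5 418.85 7 0 .65 .65 .65 .65 .65 .65
```

```text
rows [-0.0002, -0.0004, -0.0003, -0.0003, -0.0002, -0.0001] cmd 412.6 theta 171.8 w 1.145 xc 411.93
```

Request:
servo_tool:
  motion: [0,-0.0003,0,0,0,0,0]

```text
clock: 11.97
position: [413.5, 17.3, 238.1]
tcp_rot: [[0.001, 1.0, -0.001], [1.0, -0.001, -0.0], [-0.0, -0.001, -1.0]]
contact_force: [-2.9, 0.1, -0.7]
finger_gap: 0.252
grasp_force: 42.1
```

Request:
servo_tool:
  motion: [0,-0.0004,0,0,0,0,0]

```text
clock: 12.05
position: [413.1, 17.3, 238.1]
tcp_rot: [[0.001, 1.0, -0.001], [1.0, -0.001, -0.0], [-0.0, -0.001, -1.0]]
contact_force: [-3.5, -0.8, -0.5]
finger_gap: 0.249
grasp_force: 42.1
```

Request:
servo_tool:
  motion: [0,-0.0003,0,0,0,0,0]

```text
clock: 12.13
position: [412.9, 17.3, 238.0]
tcp_rot: [[0.001, 1.0, -0.001], [1.0, -0.001, -0.0], [-0.0, -0.001, -1.0]]
contact_force: [-4.6, -0.4, 0.7]
finger_gap: 0.246
grasp_force: 42.1
```

Request:
servo_tool:
  motion: [0,-0.0005,0,0,0,0,0]

```text
clock: 12.22
position: [412.5, 17.3, 238.0]
tcp_rot: [[0.001, 1.0, -0.001], [1.0, -0.001, 0.0], [0.0, -0.001, -1.0]]
contact_force: [-3.8, -1.0, -0.3]
finger_gap: 0.25
grasp_force: 42.1
```

Request:
servo_tool:
  motion: [0,-0.0003,0,0,0,0,0]

```text
clock: 12.3
position: [412.3, 17.3, 238.0]
tcp_rot: [[0.001, 1.0, -0.0], [1.0, -0.001, 0.0], [0.0, -0.0, -1.0]]
contact_force: [-3.3, 0.6, 0.3]
finger_gap: 0.245
grasp_force: 42.1
```

Request:
servo_tool:
  motion: [0,-0.0001,0,0,0,0,0]

```text
clock: 12.38
position: [412.2, 17.4, 238.0]
tcp_rot: [[0.001, 1.0, -0.001], [1.0, -0.001, 0.0], [0.0, -0.001, -1.0]]
contact_force: [-5.0, -1.0, -0.0]
finger_gap: 0.248
grasp_force: 42.1
```

Request:
servo_tool:
  motion: [0,-0.0002,0,0,0,0,0,0,0,0,0,0,0,0]

```text
clock: 12.55
position: [412.1, 17.4, 238.0]
tcp_rot: [[0.001, 1.0, -0.0], [1.0, -0.001, 0.0], [0.0, -0.0, -1.0]]
contact_force: [-4.8, 0.4, -1.2]
finger_gap: 0.25
grasp_force: 42.1
```

Request:
servo_tool:
  motion: [0,0.0001,0,0,0,0,0]

```text
clock: 12.63
position: [412.1, 17.3, 238.0]
tcp_rot: [[0.001, 1.0, -0.001], [1.0, -0.001, 0.0], [0.0, -0.001, -1.0]]
contact_force: [-4.0, -0.6, -0.6]
finger_gap: 0.248
grasp_force: 42.1
```

Request:
servo_tool:
  motion: [0,0.0001,0,0,0,0,0]

```text
clock: 12.72
position: [412.3, 17.3, 238.0]
tcp_rot: [[0.001, 1.0, -0.001], [1.0, -0.001, 0.0], [0.0, -0.001, -1.0]]
contact_force: [-4.6, -1.1, -0.3]
finger_gap: 0.249
grasp_force: 42.1
```

Request:
servo_tool:
  motion: [0,0,0,0,0,0,0,0,0.0001,0,0,0,0,0]

```text
clock: 12.88
position: [412.5, 17.4, 238.0]
tcp_rot: [[0.001, 1.0, -0.0], [1.0, -0.001, 0.0], [0.0, -0.0, -1.0]]
contact_force: [-4.9, -0.3, 0.0]
finger_gap: 0.248
grasp_force: 42.1
```

Request:
servo_tool:
  motion: [0,0.0002,0,0,0,0,0]

```text
clock: 12.97
position: [412.8, 17.4, 238.0]
tcp_rot: [[0.001, 1.0, 0.0], [1.0, -0.001, 0.0], [0.0, 0.0, -1.0]]
contact_force: [-4.6, -0.8, -0.8]
finger_gap: 0.247
grasp_force: 42.1
```

Request:
servo_tool:
  motion: [0,0.0003,0,0,0,0,0]

```text
clock: 13.05
position: [413.1, 17.4, 238.0]
tcp_rot: [[0.001, 1.0, -0.0], [1.0, -0.001, 0.0], [0.0, -0.0, -1.0]]
contact_force: [-3.6, 0.9, -0.1]
finger_gap: 0.246
grasp_force: 42.1
```

```bash
python3 - <<'E'
from h import *
from plant import ctrl
t=ctrl.observe()["clock"];im=look("top");cv2.imwrite("pics/t1.png",im)
print(t,[[round(float(x),1) for x in peg2("top",im,c=k,w=12)] for k in(-165,-155,-145,-135,-125)])
E
```

```text
13.05 [[-174.5, 42.2, 54.5], [-147.6, 29.0, 49.8], [-147.1, 13.2, 34.0], [-144.6, 49.7, 70.7], [-136.0, 4.8, 73.8]]
```

Request:
servo_tool:
  motion: [0,0.0005,0,0,0,0,0]

```text
clock: 13.18
position: [413.6, 17.4, 238.0]
tcp_rot: [[0.001, 1.0, 0.0], [1.0, -0.001, 0.0], [0.0, 0.0, -1.0]]
contact_force: [-3.9, 0.6, -0.8]
finger_gap: 0.248
grasp_force: 42.0
```

Request:
servo_tool:
  motion: [0,0.0005,0,0,0,0,0]

```text
clock: 13.27
position: [414.1, 17.4, 238.1]
tcp_rot: [[0.001, 1.0, -0.0], [1.0, -0.001, 0.0], [0.0, -0.0, -1.0]]
contact_force: [-4.2, -0.0, -0.9]
finger_gap: 0.243
grasp_force: 42.0
```

Request:
servo_tool:
  motion: [0,0.0005,0,0,0,0,0]

```text
clock: 13.35
position: [414.5, 17.3, 238.0]
tcp_rot: [[0.001, 1.0, -0.0], [1.0, -0.001, 0.0], [0.0, -0.0, -1.0]]
contact_force: [-5.1, -0.2, -0.7]
finger_gap: 0.248
grasp_force: 42.0
```

```bash
python3 - <<'E'
from h import *
from plant import ctrl
t=ctrl.observe()["clock"];im=look("top");cv2.imwrite("pics/t2.png",im)
print(t,[[round(float(x),1) for x in peg2("top",im,c=k,w=12)] for k in(-140,-130,-120,-110)])
E
```

```text
13.35 [[-131.1, 7.0, 22.7], [-131.0, 44.8, 60.4], [-130.2, 60.4, 75.9], [-120.8, 3.9, 78.4]]
```

Request:
servo_tool:
  motion: [0,0.0005,0,0,0,0,0]

```text
clock: 13.48
position: [415.2, 17.4, 238.0]
tcp_rot: [[0.001, 1.0, 0.0], [1.0, -0.001, 0.0], [0.0, 0.0, -1.0]]
contact_force: [-3.4, 0.2, -2.1]
finger_gap: 0.246
grasp_force: 41.9
```

Request:
servo_tool:
  motion: [0,0.0006,0,0,0,0,0]

```text
clock: 13.57
position: [415.7, 17.4, 238.1]
tcp_rot: [[0.001, 1.0, 0.0], [1.0, -0.001, 0.0], [0.0, 0.0, -1.0]]
contact_force: [-3.1, -1.0, -1.1]
finger_gap: 0.255
grasp_force: 41.9
```

Request:
servo_tool:
  motion: [0,0.0006,0,0,0,0,0]

```text
clock: 13.65
position: [416.3, 17.4, 238.1]
tcp_rot: [[0.001, 1.0, 0.0], [1.0, -0.001, 0.0], [0.0, 0.0, -1.0]]
contact_force: [-3.0, 0.3, -1.6]
finger_gap: 0.25
grasp_force: 41.9
```

```bash
python3 - <<'E'
from h import *
from plant import ctrl
t=ctrl.observe()["clock"];im=look("top");cv2.imwrite("pics/t3.png",im)
print(t,[[round(float(x),1) for x in peg2("top",im,c=k,w=12)] for k in(-120,-110,-100)])
E
```

```text
13.65 [[-112.8, 55.4, 72.1], [-112.8, 58.8, 75.6], [-111.1, 61.0, 78.1]]
```

```bash
python3 plan.py 13.65 -112.8 1.07 13.70 416.0 3 418.25 7 0.42 .65 .65 .65 .65 .65 .65
```

```text
rows [0.0009, 0.0006, 0.0007, 0.0006, 0.0006, 0.0007] cmd 420.1 theta -78.6 w 1.102 xc 419.42
```

Request:
servo_tool:
  motion: [0,0.0009,0,0,0,0,0]

```text
clock: 13.78
position: [417.3, 17.4, 238.1]
tcp_rot: [[0.001, 1.0, 0.0], [1.0, -0.001, 0.0], [0.0, 0.0, -1.0]]
contact_force: [-3.8, -0.7, -1.6]
finger_gap: 0.247
grasp_force: 42.0
```

Request:
servo_tool:
  motion: [0,0.0006,0,0,0,0,0]

```text
clock: 13.87
position: [417.8, 17.3, 238.1]
tcp_rot: [[0.001, 1.0, 0.0], [1.0, -0.001, 0.0], [0.0, 0.0, -1.0]]
contact_force: [-2.2, 0.5, -2.0]
finger_gap: 0.246
grasp_force: 42.0
```

Request:
servo_tool:
  motion: [0,0.0006,0,0,0,0,0]

```text
clock: 13.95
position: [418.5, 17.3, 238.1]
tcp_rot: [[0.001, 1.0, 0.0], [1.0, -0.001, 0.0], [0.0, 0.0, -1.0]]
contact_force: [-3.1, 0.0, -1.1]
finger_gap: 0.248
grasp_force: 42.0
```

Request:
servo_tool:
  motion: [0,0.0006,0,0,0,0,0]

```text
clock: 14.03
position: [419.1, 17.3, 238.1]
tcp_rot: [[0.001, 1.0, 0.0], [1.0, -0.001, -0.0], [-0.0, 0.0, -1.0]]
contact_force: [-3.1, -0.3, -1.2]
finger_gap: 0.254
grasp_force: 42.0
```

Request:
servo_tool:
  motion: [0,0.0007,0,0,0,0,0]

```text
clock: 14.12
position: [419.7, 17.3, 238.1]
tcp_rot: [[0.001, 1.0, 0.0], [1.0, -0.001, 0.0], [0.0, 0.0, -1.0]]
contact_force: [-3.3, 0.6, -1.5]
finger_gap: 0.247
grasp_force: 42.0
```

Request:
servo_tool:
  motion: [0,0.0007,0,0,0,0,0]

```text
clock: 14.2
position: [420.4, 17.3, 238.2]
tcp_rot: [[0.001, 1.0, -0.0], [1.0, -0.001, -0.0], [-0.0, -0.0, -1.0]]
contact_force: [-3.3, 0.2, -1.2]
finger_gap: 0.25
grasp_force: 42.0
```

Request:
servo_tool:
  motion: [0,0.0007,0,0,0,0,0]

```text
clock: 14.28
position: [421.0, 17.4, 238.1]
tcp_rot: [[0.001, 1.0, -0.0], [1.0, -0.001, 0.0], [0.0, -0.0, -1.0]]
contact_force: [-4.4, -0.0, -0.8]
finger_gap: 0.246
grasp_force: 42.0
```

```bash
python3 obs.py -72 1
```

```text
14.2833 [421.02  17.36 238.14] [-4.44 -0.02 -0.85] [-73.75, 55.37, 70.18]
```

```bash
python3 plan.py 14.2833 -73.75 1.09 14.3333 420.8 3 418.25 7 0.42 .75 .75 .75 .75 .75 .75 .75 .75
```

```text
rows [0.0009, 0.0006, 0.0005, 0.0005, 0.0005, 0.0005, 0.0004, 0.0003] cmd 425.0 theta -28.4 w 1.114 xc 424.26
```

Request:
servo_tool:
  motion: [0,0.0008,0,0,0,0,0]

```text
clock: 14.42
position: [421.9, 17.3, 238.1]
tcp_rot: [[0.001, 1.0, 0.0], [1.0, -0.001, -0.0], [-0.0, 0.0, -1.0]]
contact_force: [-4.2, 0.5, -0.6]
finger_gap: 0.247
grasp_force: 42.0
```

Request:
servo_tool:
  motion: [0,0.0006,0,0,0,0,0]

```text
clock: 14.5
position: [422.5, 17.3, 238.1]
tcp_rot: [[0.001, 1.0, 0.0], [1.0, -0.001, -0.0], [-0.0, 0.0, -1.0]]
contact_force: [-3.2, 0.7, -0.4]
finger_gap: 0.25
grasp_force: 42.0
```

Request:
servo_tool:
  motion: [0,0.0005,0,0,0,0,0]

```text
clock: 14.58
position: [423.0, 17.3, 238.2]
tcp_rot: [[0.001, 1.0, 0.0], [1.0, -0.001, 0.0], [0.0, 0.0, -1.0]]
contact_force: [-3.4, 0.2, -0.5]
finger_gap: 0.247
grasp_force: 42.0
```

Request:
servo_tool:
  motion: [0,0.0005,0,0,0,0,0]

```text
clock: 14.67
position: [423.5, 17.3, 238.1]
tcp_rot: [[0.001, 1.0, 0.0], [1.0, -0.001, 0.0], [0.0, 0.0, -1.0]]
contact_force: [-3.7, -0.1, 0.0]
finger_gap: 0.245
grasp_force: 42.0
```

Steady at about 3.3 N, so I continue along the plan.

Request:
servo_tool:
  motion: [0,0.0005,0,0,0,0,0]

```text
clock: 14.75
position: [424.0, 17.3, 238.1]
tcp_rot: [[0.001, 1.0, -0.0], [1.0, -0.001, -0.0], [-0.0, -0.0, -1.0]]
contact_force: [-4.0, 1.0, -0.7]
finger_gap: 0.247
grasp_force: 42.0
```

Request:
servo_tool:
  motion: [0,0.0005,0,0,0,0,0]

```text
clock: 14.83
position: [424.4, 17.3, 238.1]
tcp_rot: [[0.001, 1.0, -0.0], [1.0, -0.001, -0.0], [-0.0, -0.0, -1.0]]
contact_force: [-4.0, -0.4, -0.4]
finger_gap: 0.248
grasp_force: 42.1
```

Request:
servo_tool:
  motion: [0,0.0004,0,0,0,0,0]

```text
clock: 14.92
position: [424.8, 17.3, 238.1]
tcp_rot: [[0.001, 1.0, -0.0], [1.0, -0.001, -0.0], [-0.0, -0.0, -1.0]]
contact_force: [-3.3, -0.2, -1.0]
finger_gap: 0.244
grasp_force: 42.1
```

Request:
servo_tool:
  motion: [0,0.0003,0,0,0,0,0]

```text
clock: 15.0
position: [425.1, 17.3, 238.1]
tcp_rot: [[0.001, 1.0, -0.0], [1.0, -0.001, -0.0], [-0.0, -0.0, -1.0]]
contact_force: [-4.1, -0.5, -1.1]
finger_gap: 0.252
grasp_force: 42.1
```

```bash
python3 obs.py -28 1
```

```text
15.0 [425.12  17.32 238.09] [-4.11 -0.49 -1.09] [-28.76, 31.15, 45.91]
```

```bash
python3 plan.py 15.0 -28.76 1.108 15.05 424.9 3 418.25 7 0.42 .68 .66 .65 .65 .65 .65 .65 .65 .65 .65
```

```text
rows [0.0005, 0.0002, 0.0001, 0.0001, 0.0001, 0.0, -0.0, -0.0001, -0.0002, -0.0002] cmd 425.4 theta 26.6 w 1.065 xc 424.74
```

Request:
servo_tool:
  motion: [0,0.0004,0,0,0,0,0]

```text
clock: 15.13
position: [425.6, 17.3, 238.1]
tcp_rot: [[0.001, 1.0, -0.0], [1.0, -0.001, -0.0], [-0.0, -0.0, -1.0]]
contact_force: [-4.1, -0.2, -0.0]
finger_gap: 0.244
grasp_force: 42.1
```

Request:
servo_tool:
  motion: [0,0.0002,0,0,0,0,0]

```text
clock: 15.22
position: [425.8, 17.3, 238.1]
tcp_rot: [[0.001, 1.0, 0.0], [1.0, -0.001, -0.0], [-0.0, 0.0, -1.0]]
contact_force: [-3.7, -0.6, 0.0]
finger_gap: 0.252
grasp_force: 42.1
```

Request:
servo_tool:
  motion: [0,0.0001,0,0,0,0,0]

```text
clock: 15.3
position: [425.9, 17.3, 238.1]
tcp_rot: [[0.001, 1.0, 0.0], [1.0, -0.001, -0.0], [-0.0, 0.0, -1.0]]
contact_force: [-3.9, -0.2, -1.1]
finger_gap: 0.247
grasp_force: 42.1
```

Request:
servo_tool:
  motion: [0,0.0001,0,0,0,0,0]

```text
clock: 15.38
position: [426.0, 17.3, 238.1]
tcp_rot: [[0.001, 1.0, 0.0], [1.0, -0.001, -0.0], [-0.0, 0.0, -1.0]]
contact_force: [-4.2, -0.3, -0.9]
finger_gap: 0.251
grasp_force: 42.1
```

Request:
servo_tool:
  motion: [0,0.0001,0,0,0,0,0]

```text
clock: 15.47
position: [426.0, 17.3, 238.1]
tcp_rot: [[0.001, 1.0, -0.0], [1.0, -0.001, -0.0], [-0.0, -0.0, -1.0]]
contact_force: [-4.4, -0.0, -0.7]
finger_gap: 0.245
grasp_force: 42.1
```

Request:
servo_tool:
  motion: [0,-0.0001,0,0,0,0,0]

```text
clock: 15.55
position: [426.0, 17.3, 238.1]
tcp_rot: [[0.001, 1.0, 0.0], [1.0, -0.001, -0.0], [-0.0, 0.0, -1.0]]
contact_force: [-3.4, -0.3, -0.3]
finger_gap: 0.248
grasp_force: 42.1
```

Request:
servo_tool:
  motion: [0,-0.0001,0,0,0,0,0]

```text
clock: 15.63
position: [425.9, 17.3, 238.1]
tcp_rot: [[0.001, 1.0, 0.0], [1.0, -0.001, -0.0], [-0.0, 0.0, -1.0]]
contact_force: [-3.0, -0.2, -0.2]
finger_gap: 0.248
grasp_force: 42.0
```

Request:
servo_tool:
  motion: [0,-0.0002,0,0,0,0,0]

```text
clock: 15.72
position: [425.7, 17.3, 238.0]
tcp_rot: [[0.001, 1.0, 0.0], [1.0, -0.001, -0.0], [-0.0, 0.0, -1.0]]
contact_force: [-3.2, -0.1, -0.7]
finger_gap: 0.246
grasp_force: 42.0
```

Request:
servo_tool:
  motion: [0,-0.0002,0,0,0,0,0]

```text
clock: 15.8
position: [425.5, 17.3, 238.0]
tcp_rot: [[0.001, 1.0, 0.0], [1.0, -0.001, -0.0], [-0.0, 0.0, -1.0]]
contact_force: [-2.9, -0.3, -1.4]
finger_gap: 0.244
grasp_force: 42.0
```

```bash
python3 obs.py 21 1
```

```text
15.8 [425.54  17.31 238.05] [-2.88 -0.31 -1.37] [20.92, 34.9, 48.49]
```

```bash
python3 plan.py 15.8 20.92 1.07 15.85 425.2 3 418.25 7 0.42 .3 .3 .32 .32 .35 .35 .38 .38 .4 .4
```

```text
rows [-0.0003, -0.0003, -0.0003, -0.0003, -0.0004, -0.0004, -0.0004, -0.0005, -0.0005, -0.0005] cmd 421.3 theta 72.4 w 0.957 xc 420.94
```

Request:
servo_tool:
  motion: [0,-0.0003,0,0,0,0,0]

```text
clock: 15.93
position: [425.2, 17.3, 238.1]
tcp_rot: [[0.001, 1.0, 0.0], [1.0, -0.001, 0.0], [0.0, 0.0, -1.0]]
contact_force: [-2.7, -0.2, -1.1]
finger_gap: 0.25
grasp_force: 42.0
```

Request:
servo_tool:
  motion: [0,-0.0003,0,0,0,0,0]

```text
clock: 16.02
position: [424.9, 17.3, 238.1]
tcp_rot: [[0.001, 1.0, 0.0], [1.0, -0.001, -0.0], [-0.0, 0.0, -1.0]]
contact_force: [-2.4, -0.2, -0.5]
finger_gap: 0.252
grasp_force: 42.0
```

Request:
servo_tool:
  motion: [0,-0.0003,0,0,0,0,0]

```text
clock: 16.1
position: [424.6, 17.3, 238.1]
tcp_rot: [[0.001, 1.0, 0.0], [1.0, -0.001, 0.0], [0.0, 0.0, -1.0]]
contact_force: [-3.7, -0.3, -1.3]
finger_gap: 0.251
grasp_force: 42.0
```

Request:
servo_tool:
  motion: [0,-0.0003,0,0,0,0,0]

```text
clock: 16.18
position: [424.2, 17.3, 238.1]
tcp_rot: [[0.001, 1.0, 0.0], [1.0, -0.001, -0.0], [-0.0, 0.0, -1.0]]
contact_force: [-2.7, -0.4, -0.9]
finger_gap: 0.247
grasp_force: 42.0
```

Request:
servo_tool:
  motion: [0,-0.0004,0,0,0,0,0]

```text
clock: 16.27
position: [423.8, 17.3, 238.1]
tcp_rot: [[0.001, 1.0, 0.0], [1.0, -0.001, -0.0], [-0.0, 0.0, -1.0]]
contact_force: [-2.9, -0.6, -1.5]
finger_gap: 0.253
grasp_force: 42.0
```

Request:
servo_tool:
  motion: [0,-0.0003,0,0,0,0,0]

```text
clock: 16.35
position: [423.5, 17.3, 238.1]
tcp_rot: [[0.001, 1.0, -0.0], [1.0, -0.001, -0.0], [-0.0, -0.0, -1.0]]
contact_force: [-2.5, -0.2, -0.4]
finger_gap: 0.247
grasp_force: 42.0
```

Request:
servo_tool:
  motion: [0,-0.0004,0,0,0,0,0]

```text
clock: 16.43
position: [423.0, 17.3, 238.1]
tcp_rot: [[0.001, 1.0, -0.0], [1.0, -0.001, -0.0], [-0.0, -0.0, -1.0]]
contact_force: [-3.5, -0.2, -1.1]
finger_gap: 0.25
grasp_force: 42.0
```

Request:
servo_tool:
  motion: [0,-0.0005,0,0,0,0,0]

```text
clock: 16.52
position: [422.6, 17.3, 238.1]
tcp_rot: [[0.001, 1.0, 0.0], [1.0, -0.001, -0.0], [-0.0, 0.0, -1.0]]
contact_force: [-2.7, -0.4, -0.4]
finger_gap: 0.249
grasp_force: 41.9
```

Request:
servo_tool:
  motion: [0,-0.0005,0,0,0,0,0]

```text
clock: 16.6
position: [422.1, 17.3, 238.1]
tcp_rot: [[0.001, 1.0, 0.0], [1.0, -0.001, -0.0], [-0.0, 0.0, -1.0]]
contact_force: [-3.5, -0.9, -1.5]
finger_gap: 0.251
grasp_force: 41.9
```

```bash
python3 obs.py 68 1
```

```text
16.6 [422.11  17.31 238.08] [-3.48 -0.93 -1.54] [66.44, 51.69, 66.46]
```

```bash
python3 plan.py 16.6 66.44 0.95 16.65 421.9 3 418.25 7 0.42 .35 .35 .38 .38 .4 .4 .42 .42 .45 .45 .5 .5
```

```text
rows [-0.0007, -0.0005, -0.0005, -0.0005, -0.0005, -0.0005, -0.0005, -0.0005, -0.0005, -0.0004, -0.0004, -0.0005] cmd 415.9 theta 118.6 w 0.786 xc 415.42
```

Request:
servo_tool:
  motion: [0,-0.0007,0,0,0,0,0]

```text
clock: 16.73
position: [421.4, 17.3, 238.1]
tcp_rot: [[0.001, 1.0, -0.0], [1.0, -0.001, -0.0], [-0.0, -0.0, -1.0]]
contact_force: [-4.4, -0.4, -1.5]
finger_gap: 0.25
grasp_force: 42.0
```

Request:
servo_tool:
  motion: [0,-0.0005,0,0,0,0,0]

```text
clock: 16.82
position: [420.8, 17.3, 238.1]
tcp_rot: [[0.001, 1.0, -0.0], [1.0, -0.001, -0.0], [-0.0, -0.0, -1.0]]
contact_force: [-3.3, -0.5, 0.1]
finger_gap: 0.247
grasp_force: 42.0
```

Request:
servo_tool:
  motion: [0,-0.0005,0,0,0,0,0]

```text
clock: 16.9
position: [420.4, 17.3, 238.1]
tcp_rot: [[0.001, 1.0, -0.0], [1.0, -0.001, 0.0], [0.0, -0.0, -1.0]]
contact_force: [-2.6, -1.3, -0.5]
finger_gap: 0.252
grasp_force: 42.0
```

Request:
servo_tool:
  motion: [0,-0.0005,0,0,0,0,0]

```text
clock: 16.98
position: [419.9, 17.3, 238.1]
tcp_rot: [[0.001, 1.0, -0.0], [1.0, -0.001, 0.0], [0.0, -0.0, -1.0]]
contact_force: [-3.6, -0.7, -0.8]
finger_gap: 0.246
grasp_force: 42.0
```

Request:
servo_tool:
  motion: [0,-0.0005,0,0,0,0,0]

```text
clock: 17.07
position: [419.4, 17.3, 238.1]
tcp_rot: [[0.001, 1.0, -0.0], [1.0, -0.001, -0.0], [-0.0, -0.0, -1.0]]
contact_force: [-3.2, -0.2, -1.1]
finger_gap: 0.247
grasp_force: 42.0
```

Request:
servo_tool:
  motion: [0,-0.0005,0,0,0,0,0]

```text
clock: 17.15
position: [418.9, 17.3, 238.1]
tcp_rot: [[0.001, 1.0, 0.0], [1.0, -0.001, 0.0], [0.0, 0.0, -1.0]]
contact_force: [-3.7, -0.4, -1.0]
finger_gap: 0.246
grasp_force: 42.0
```

Request:
servo_tool:
  motion: [0,-0.0005,0,0,0,0,0]

```text
clock: 17.23
position: [418.4, 17.3, 238.1]
tcp_rot: [[0.001, 1.0, 0.0], [1.0, -0.001, -0.0], [-0.0, 0.0, -1.0]]
contact_force: [-2.6, -0.2, -0.7]
finger_gap: 0.252
grasp_force: 42.0
```

Request:
servo_tool:
  motion: [0,-0.0005,0,0,0,0,0]

```text
clock: 17.32
position: [417.9, 17.3, 238.1]
tcp_rot: [[0.001, 1.0, 0.0], [1.0, -0.001, -0.0], [-0.0, 0.0, -1.0]]
contact_force: [-3.2, -0.2, -0.0]
finger_gap: 0.248
grasp_force: 42.0
```

Request:
servo_tool:
  motion: [0,-0.0005,0,0,0,0,0]

```text
clock: 17.4
position: [417.5, 17.3, 238.1]
tcp_rot: [[0.001, 1.0, 0.0], [1.0, -0.001, 0.0], [0.0, 0.0, -1.0]]
contact_force: [-2.5, -1.0, -0.8]
finger_gap: 0.248
grasp_force: 42.0
```

Request:
servo_tool:
  motion: [0,-0.0005,0,0,0,0,0]

```text
clock: 17.48
position: [417.0, 17.3, 238.1]
tcp_rot: [[0.001, 1.0, 0.0], [1.0, -0.001, 0.0], [0.0, 0.0, -1.0]]
contact_force: [-3.1, -0.6, -0.4]
finger_gap: 0.246
grasp_force: 42.0
```

```bash
python3 obs.py 110 1
```

```text
17.4833 [416.96  17.35 238.06] [-3.12 -0.64 -0.39] [109.31, 59.7, 75.96]
```

```bash
python3 plan.py 17.4833 109.31 0.79 17.5333 416.7 3 418.25 7 0.42 .25 .27 .27 .3 .3 .33 .33 .35 .35 .38 .38 .4 .4 .4
```

```text
rows [-0.0006, -0.0004, -0.0004, -0.0004, -0.0004, -0.0003, -0.0003, -0.0003, -0.0003, -0.0002, -0.0002, -0.0002, -0.0002, -0.0002] cmd 412.3 theta 158.6 w 0.637 xc 411.91
```

Request:
servo_tool:
  motion: [0,-0.0005,0,0,0,0,0]

```text
clock: 17.62
position: [416.4, 17.3, 238.1]
tcp_rot: [[0.001, 1.0, -0.0], [1.0, -0.001, 0.0], [0.0, -0.0, -1.0]]
contact_force: [-3.2, 0.1, -1.1]
finger_gap: 0.246
grasp_force: 42.0
```

Request:
servo_tool:
  motion: [0,-0.0004,0,0,0,0,0]

```text
clock: 17.7
position: [416.0, 17.4, 238.1]
tcp_rot: [[0.001, 1.0, -0.0], [1.0, -0.001, 0.0], [0.0, -0.0, -1.0]]
contact_force: [-3.4, -0.4, -1.1]
finger_gap: 0.246
grasp_force: 42.0
```

Request:
servo_tool:
  motion: [0,-0.0004,0,0,0,0,0]

```text
clock: 17.78
position: [415.6, 17.3, 238.1]
tcp_rot: [[0.001, 1.0, -0.0], [1.0, -0.001, 0.0], [0.0, -0.0, -1.0]]
contact_force: [-3.3, -0.7, -0.8]
finger_gap: 0.253
grasp_force: 42.0
```

Request:
servo_tool:
  motion: [0,-0.0004,0,0,0,0,0]

```text
clock: 17.87
position: [415.2, 17.3, 238.1]
tcp_rot: [[0.001, 1.0, 0.0], [1.0, -0.001, -0.0], [-0.0, 0.0, -1.0]]
contact_force: [-3.5, -0.2, -0.9]
finger_gap: 0.246
grasp_force: 42.0
```

Request:
servo_tool:
  motion: [0,-0.0004,0,0,0,0,0]

```text
clock: 17.95
position: [414.8, 17.3, 238.1]
tcp_rot: [[0.001, 1.0, 0.0], [1.0, -0.001, -0.0], [-0.0, 0.0, -1.0]]
contact_force: [-2.9, -0.3, -1.2]
finger_gap: 0.248
grasp_force: 42.0
```

Request:
servo_tool:
  motion: [0,-0.0003,0,0,0,0,0]

```text
clock: 18.03
position: [414.5, 17.4, 238.1]
tcp_rot: [[0.001, 1.0, 0.0], [1.0, -0.001, 0.0], [0.0, 0.0, -1.0]]
contact_force: [-3.4, -1.2, -0.9]
finger_gap: 0.245
grasp_force: 42.0
```

Request:
servo_tool:
  motion: [0,-0.0003,0,0,0,0,0]

```text
clock: 18.12
position: [414.2, 17.3, 238.1]
tcp_rot: [[0.001, 1.0, 0.0], [1.0, -0.001, 0.0], [0.0, 0.0, -1.0]]
contact_force: [-2.7, 0.0, -0.7]
finger_gap: 0.248
grasp_force: 42.0
```

Request:
servo_tool:
  motion: [0,-0.0003,0,0,0,0,0]

```text
clock: 18.2
position: [413.9, 17.3, 238.1]
tcp_rot: [[0.001, 1.0, 0.0], [1.0, -0.001, 0.0], [0.0, 0.0, -1.0]]
contact_force: [-3.1, -0.7, -1.3]
finger_gap: 0.247
grasp_force: 42.0
```

Request:
servo_tool:
  motion: [0,-0.0003,0,0,0,0,0]

```text
clock: 18.28
position: [413.7, 17.4, 238.1]
tcp_rot: [[0.001, 1.0, 0.0], [1.0, -0.001, 0.0], [0.0, 0.0, -1.0]]
contact_force: [-2.7, -0.3, -1.3]
finger_gap: 0.246
grasp_force: 42.0
```

Request:
servo_tool:
  motion: [0,-0.0002,0,0,0,0,0]

```text
clock: 18.37
position: [413.4, 17.4, 238.1]
tcp_rot: [[0.001, 1.0, 0.0], [1.0, -0.001, 0.0], [0.0, 0.0, -1.0]]
contact_force: [-2.7, -1.4, -1.1]
finger_gap: 0.247
grasp_force: 42.0
```

Request:
servo_tool:
  motion: [0,-0.0002,0,0,0,0,0]

```text
clock: 18.45
position: [413.2, 17.3, 238.1]
tcp_rot: [[0.001, 1.0, 0.0], [1.0, -0.001, 0.0], [0.0, 0.0, -1.0]]
contact_force: [-3.0, 0.4, -1.3]
finger_gap: 0.248
grasp_force: 42.0
```

Request:
servo_tool:
  motion: [0,-0.0001,0,0,0,0,0]

```text
clock: 18.53
position: [413.1, 17.3, 238.1]
tcp_rot: [[0.001, 1.0, -0.0], [1.0, -0.001, 0.0], [0.0, -0.0, -1.0]]
contact_force: [-3.6, -0.4, -0.3]
finger_gap: 0.248
grasp_force: 42.0
```

Request:
servo_tool:
  motion: [0,-0.0002,0,0,0,0,0]

```text
clock: 18.62
position: [412.9, 17.4, 238.1]
tcp_rot: [[0.001, 1.0, -0.0], [1.0, -0.001, 0.0], [0.0, -0.0, -1.0]]
contact_force: [-2.8, -0.2, -0.7]
finger_gap: 0.246
grasp_force: 42.0
```

Request:
servo_tool:
  motion: [0,-0.0001,0,0,0,0,0]

```text
clock: 18.7
position: [412.8, 17.3, 238.1]
tcp_rot: [[0.001, 1.0, -0.0], [1.0, -0.001, 0.0], [0.0, -0.0, -1.0]]
contact_force: [-3.9, 0.2, -1.0]
finger_gap: 0.25
grasp_force: 42.0
```

Request:
servo_tool:
  motion: [0,-0.0001,0,0,0,0,0]

```text
clock: 18.78
position: [412.6, 17.3, 238.1]
tcp_rot: [[0.001, 1.0, -0.0], [1.0, -0.001, -0.0], [-0.0, -0.0, -1.0]]
contact_force: [-4.0, -0.1, 0.4]
finger_gap: 0.249
grasp_force: 42.0
```

Request:
servo_tool:
  motion: [0,-0.0001,0,0,0,0,0]

```text
clock: 18.87
position: [412.5, 17.3, 238.1]
tcp_rot: [[0.001, 1.0, -0.0], [1.0, -0.001, 0.0], [0.0, -0.0, -1.0]]
contact_force: [-3.4, -0.9, -0.7]
finger_gap: 0.248
grasp_force: 42.1
```

Request:
servo_tool:
  motion: [0,-0.0001,0,0,0,0,0]

```text
clock: 18.95
position: [412.4, 17.3, 238.1]
tcp_rot: [[0.001, 1.0, -0.0], [1.0, -0.001, -0.0], [-0.0, -0.0, -1.0]]
contact_force: [-5.4, -0.2, -0.0]
finger_gap: 0.246
grasp_force: 42.1
```

Request:
servo_tool:
  motion: [0,-0.0002,0,0,0,0,0]

```text
clock: 19.03
position: [412.3, 17.3, 238.1]
tcp_rot: [[0.001, 1.0, -0.0], [1.0, -0.001, -0.0], [-0.0, -0.0, -1.0]]
contact_force: [-3.5, -0.1, -1.5]
finger_gap: 0.249
grasp_force: 42.0
```

Request:
servo_tool:
  motion: [0,-0.0001,0,0,0,0,0]

```text
clock: 19.12
position: [412.2, 17.4, 238.1]
tcp_rot: [[0.001, 1.0, 0.0], [1.0, -0.001, 0.0], [0.0, 0.0, -1.0]]
contact_force: [-4.3, -0.2, -1.2]
finger_gap: 0.251
grasp_force: 42.1
```

Request:
servo_tool:
  motion: [0,-0.0001,0,0,0,0,0,0,0,0,0,0,0,0]

```text
clock: 19.28
position: [412.1, 17.3, 238.1]
tcp_rot: [[0.001, 1.0, -0.0], [1.0, -0.001, 0.0], [0.0, -0.0, -1.0]]
contact_force: [-4.1, -0.6, -0.7]
finger_gap: 0.249
grasp_force: 42.1
```

Request:
servo_tool:
  motion: [0,0,0,0,0,0,0,0,0,0,0,0,0,0]

```text
clock: 19.45
position: [412.1, 17.4, 238.1]
tcp_rot: [[0.001, 1.0, -0.0], [1.0, -0.001, 0.0], [0.0, -0.0, -1.0]]
contact_force: [-4.4, 0.3, 0.0]
finger_gap: 0.247
grasp_force: 42.1
```

Request:
servo_tool:
  motion: [0,0,0,0,0,0,0,0,0.0001,0,0,0,0,0]

```text
clock: 19.62
position: [412.1, 17.4, 238.1]
tcp_rot: [[0.001, 1.0, -0.0], [1.0, -0.001, 0.0], [0.0, -0.0, -1.0]]
contact_force: [-4.6, -0.9, -0.7]
finger_gap: 0.244
grasp_force: 42.1
```

Request:
servo_tool:
  motion: [0,0.0001,0,0,0,0,0,0,0.0001,0,0,0,0,0]

```text
clock: 19.78
position: [412.3, 17.3, 238.1]
tcp_rot: [[0.001, 1.0, -0.0], [1.0, -0.001, -0.0], [-0.0, -0.0, -1.0]]
contact_force: [-6.0, -0.6, 0.5]
finger_gap: 0.248
grasp_force: 42.2
```

Contact held for about 8 s. Now I back off and lift clear of the peg.

Request:
servo_tool:
  motion: [0,-0.003,0,0,0,0,0,0,-0.007,0,0,0,0,0,0,-0.012,-0.008,0,0,0,0,0,-0.012,-0.016,0,0,0,0,0,-0.008,-0.016,0,0,0,0,0,0,-0.016,0,0,0,0,0,0,-0.008,0,0,0,0,0,0,0,0,0,0,0]

```text
clock: 20.45
position: [371.1, 17.4, 304.3]
tcp_rot: [[0.001, 1.0, 0.005], [1.0, -0.001, -0.0], [-0.0, 0.005, -1.0]]
contact_force: [0.0, -0.2, -1.3]
finger_gap: 0.249
grasp_force: 41.8
```

Request:
servo_tool:
  motion: [0,0,0,0,0,0,0,0,0,0,0,0,0,0,0,0,0,0,0,0,0]

```text
clock: 20.7
position: [370.4, 17.4, 300.8]
tcp_rot: [[0.001, 1.0, -0.002], [1.0, -0.001, 0.0], [0.0, -0.002, -1.0]]
contact_force: [0.3, -0.2, -2.0]
finger_gap: 0.25
grasp_force: 41.8
```

```bash
python3 - <<'E'
from h import *
s=wrist("end");print(s["clock"],s["position"],s["contact_force"],s["grasp_force"])
cv2.imwrite("pics/endscene.png",look("scene"))
a=cv2.imread("pics/end.png");b=cv2.imread("pics/endscene.png")
cv2.imwrite("pics/endv.png",cv2.resize(np.hstack([a,b]),(800,300)))
E
```

```text
20.7 [370.40653076  17.39262047 300.76392253] [ 0.29164844 -0.24363116 -1.97317875] 41.800602078437805
```

View pics/endv.png

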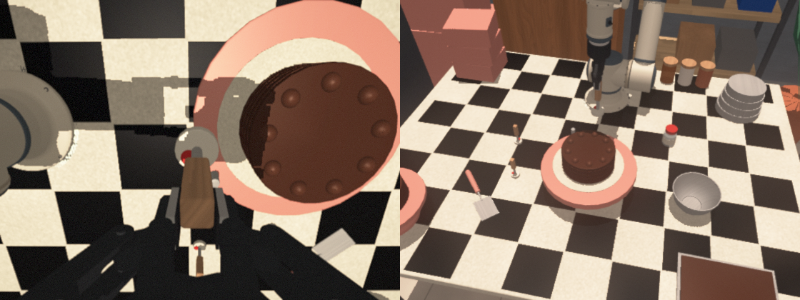

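The tool is held upright, about 40 mm clear of the cake. Its foot is about 220 mm up, well above the peg, and the bystanders have not moved.

```bash
python3 -c "
from plant import ctrl
print(ctrl.job_done())"
```

```text
the job is handed in; nothing more can be done
None
```

The job is handed in, with no verdict shown: the table was spun to about 1.3 rad/s, the wheel then read about 2.5–6 N on the coasting cake for about 8 s, and the tool finished held upright and clear.

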